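# Knock the hub plug out of a spent label core

## Robot

A 6-joint arm with a two-finger parallel gripper is mounted at the origin on the work surface. World frame = base frame: x ahead of the robot, y to its left, z up, the work surface at z = 0. Lengths are in m, angles in rad, forces in N, time in s.
With the tool pointing down it reaches from about 0.325 to 0.9 m from the base axis. Payload 6.1 kg.
Tool frame: the origin (TCP) lies midway between the tips of the shut fingers; the grasp point (between the pads) lies 19 mm behind it; z points along the fingers, y is the direction in which the jaws open and shut (so a half turn about z gives the same grasp; the last joint's range is limited). The gripper opens to 87 mm and grips with 3 to 60 N. Pads are 19 mm wide; open, the fingers measure 117 mm over their backs; the gripper's body (75 mm by 190 mm) begins 51 mm behind the grasp point.
Start: joints at [0.993, 0.22, 1.526, -0, 1.395, -0.126], TCP at [0.273, 0.562, 0.223] pointing down, gripper open.
Joint ranges: [-2.98, 2.98], [-0.91, 2.08], [0.09, 2.57], [-1.24, 4.39], [0.2, 2.65], [-2.68, 2.68]. Speed limits (rad/s): [2.57, 2.57, 3.01, 3.14, 3.14, 3.14].

## Interface

Orientations are given as a 3x3 rotation matrix whose columns are the frame's x, y, z axes.
In Python, from cell import env gives the robot as it stands.
- The arm moves only by the tool arm_command, never from a script. Its argument "series" is a list of rows, each a list of 3 entries, a list of its own where there are three numbers: the finger opening in m, from 0 to 0.087, then the shift along the tool's x, y, z in m, then the turn, a rotation vector about the tool's x, y, z in rad. A call has 1 to 10 rows; each row shifts and turns the pose as measured when the row begins, along the tool's axes as they then stand; what a row does not reach is not made up. A row lasts 1/8 s, in which the tool goes at most 62.5 mm and 10.7 degrees, less where a joint would pass 70% of its speed; a pose out of reach is approached as far as the arm can. A call is refused whole if a number of a shift passes 0.0625 or a number of a turn 0.188, either way. A call with a gripper value outside its range is refused whole. The fingers move at their own pace and stop on an object; "newtons" is the grip in N (left out, the last holds). Time passes only in rows, so rows that do not move let the fingers close. It gives the time, the measured TCP pose, the force and the opening at its end, in the units of the state.
- env.read_state(): the state, without advancing time (a new reading comes with each control period).
- env.snapshot(name): name is "side" or "top" or "wrist"; returns the picture (420x560x3 uint8, red, green, blue); there is no depth.
- env.camera_model(name): a dict with "fx", "fy", "cx", "cy" (pixels), "R" (3x3) and "t" (3): a world point X has camera coordinates R X + t; the wrist camera has in their place "tool_from_camera" (4x4, takes a point from camera to tool coordinates, whose origin is the TCP and whose axes are the flange's). Camera axes: x right, y down, z forward; pixel columns grow to the right and rows downward; lengths in m; the calibration is good to about 2 mm. A picture is of the moment at which its call begins: read the wrist's pose just before it. camera_model takes no time and is no camera call.
- env.close_job(): hands the job in, once; it reports no verdict.
Trained networks look in the newest picture that a camera, given by its name, has taken for a name from the list of things; names that differ only in an ending like _2 or _b are one class to them, and where a whole thing is asked for, a point or a joint stands for the part that bears it (a point fixed in the world has none). Each returns a list of dicts, best first, with "conf" (0 to 1); they miss things now and then, are a little off and sometimes report something else, mostly with a low value. They report only what shows in the picture. A call takes as long as a camera call. They do not tell look-alikes from the thing itself.
- env.spot_in(query, camera): "at" ([column, row] in pixels, amid what is visible of it).
- env.regions_of(query, camera): "mask" (420x560 bool, what is visible of it) and "at" ([column, row] in pixels, amid what is visible of it).
- env.place_of(query, camera): "at" ([column, row] in pixels: a listed point, or the origin of a listed thing).
The state is a dict: "clock": time; "q": joint angles; "qvel": joint speeds; "joint_torque": joint torques, N m; "tool_pos": TCP position; "orientation": TCP orientation; "contact_force": force on the tool from outside, world axes, zero at the start; "wrist_torque": the same for the moment, N m; "width": finger opening in m.
Only numpy, scipy, OpenCV 4.12 (cv2) and the standard library are available. Lean on these libraries where they do the work, as an engineer would, in place of code of your own. Each camera call takes 0.05 s, during which the arm holds its last target.

## Task

The grey hub plug is still stuck in one of the two spent cardboard cores clamped on the knock-out stands. Lift the thick push rod out of the rack, put it down that core and press until its flange sits flat on the core's rim, so that the plug drops into the bay below; leave the rod standing there and leave the thin rod in the rack.

Things in the scene. Friction and masses are not known exactly. Their poses are not given: they have to be found in the camera images.
- push_rod: Thick wooden rod hanging upright by its flange in a plywood rack (top 90 mm above bench, hole 39 mm). Shaft 30 mm across, 66 mm long, foot chamfered 4 mm; above it an aluminium flange 76 mm across, 8 mm thick; then a round grip 30 mm across, 46 mm tall (74 to 120 mm above the foot). 0.2 kg. Origin: centre of the foot, z up; yaw is of no account. Thin rod's axis is 96 mm away.
- thin_rod: Thin wooden rod hanging in the rack's other hole. Same lengths, but shaft 16 mm, flange 50 mm and grip 16 mm across, so it would fall through the core. Not to be used; it stays in the rack. Origin: centre of its foot, z up.
- plug: Grey plastic plug, 48 mm across, 22 mm tall, lowest 10 mm tapering to 38 mm. Origin: centre of underside, z up. Starts upright at the bottom of the bore, top 35 mm below the rim, on three sprung catches. A straight push of 10 to 20 N drives it past them; freed after about 18 mm, it falls to the bay floor 8 mm above the bench. The other stand's core is empty.
- core_mouth (a point): Rim centre of the upright cardboard core that holds the plug, 130 mm above the bench. Core 62 mm outside, bore 52 mm, 50 mm tall, clamped on a plywood stand 120 mm square fixed to the bench. The bore goes on through the stand's 10 mm top plate (hole 54 mm) into an open bay 62 mm high. With the rod's flange on the rim its foot is 66 mm below this point.
There are look-alikes about, which are no part of the job. Leave any orange or purple look-alike of the push_rod alone.

How it is judged:
On the way:
1. the foot of the thick rod is inside the core while the plug is still seated (z of push_rod in the frame of core_mouth below -0.004 m and horizontal distance between push_rod and core_mouth below 0.02 m and distance of plug from where it was at the start of the episode below 0.01 m), for 0.05 s.
At the end, for the whole second after the job is handed in: Thick rod released, still, flange on the core rim (foot 61-72 mm below it, within 18 mm of the axis, tilt under 0.15 rad); plug still, in the bay under that core (origin below 36 mm height, within 60 mm of the axis); thin rod within 30 mm of its start (z of push_rod in the frame of core_mouth between -0.072 and -0.061 m and horizontal distance between push_rod and core_mouth below 0.018 m and angle between push_rod's own z axis and vertical below 0.15 rad and linear speed of each of push_rod, plug below 0.02 m/s and height (world z) of plug below 0.036 m and horizontal distance between plug and core_mouth below 0.06 m and distance of thin_rod from where it was at the start of the episode below 0.03 m); the robot touches nothing.
It fails at once if the thin rod is taken from or knocked out of its place (distance of thin_rod from where it was at the start of the episode above 0.04 m).
It also fails if it takes over 38 s, if anything falls off the work surface, if the arm or the gripper's body presses on something with over 40 N, if the wrist force passes 120 N, or if a joint passes its speed limit or range.

## Working session

There is one attempt and no reset: what is moved stays moved. The work goes in short steps, Python scripts to look and compute and a tool call to move; the robot and the scene stay as the last step left them, time stands still between calls to the robot, and variables do not carry over. Pictures are saved under pics/ and viewed, and the job is handed in when it is done.

Besides the shell and the picture viewer there is one more tool, called after "Emit:" by a JSON object that holds its "fn" and its "kwargs". arm_command: Moves the arm, as the interface text tells. Its arguments: {"type":"object","properties":{"series":{"type":"array"},"newtons":{"type":"number"}},"required":["series"]}

```bash
mkdir -p pics; python3 - <<'E'
from cell import env
import cv2
s=env.read_state()
for k in s: print(k,s[k])
for c in("side","top","wrist"):
    im=env.snapshot(c); cv2.imwrite(f"pics/{c}0.png",im[:,:,::-1])
    print(c,{k:(v if not hasattr(v,'tolist') else v.tolist()) for k,v in env.camera_model(c).items()})
E
```

```text
clock 0.0
q [ 9.92915855e-01  2.21215827e-01  1.52758618e+00  3.58486359e-05
  1.39466510e+00 -1.26113286e-01]
qvel [ 0.00060619  0.0011562  -0.00280751 -0.0002054  -0.00177747  0.00055674]
joint_torque [-2.72821399e-04 -4.94622409e+01 -3.87373066e+01  6.98683527e-02
  5.75256930e-02 -1.28341289e-04]
tool_pos [0.27251991 0.56179582 0.22145681]
orientation [[-8.99674133e-01  4.36560815e-01 -1.05348266e-03]
 [ 4.36562002e-01  8.99672837e-01 -1.55080436e-03]
 [ 2.70769318e-04 -1.85512906e-03 -9.99998243e-01]]
contact_force [-0.11314362  0.48738181 -0.23792546]
wrist_torque [ 0.03851453  0.00517719 -0.02538513]
width 0.0871532754333208
side {'fx': 503.30882100000196, 'fy': 503.30882100000196, 'cx': 280.33461630438865, 'cy': 210.3859570274803, 'R': [[0.9382127634346226, -0.34603028745727304, 0.004455411384602389], [-0.16456659466916534, -0.4574511388005263, -0.8738742996158524], [0.30442510810930773, 0.81914680965767, -0.48613152312959246]], 't': [-0.48991896714847677, 0.18583763745638282, 1.0308872436658094]}
top {'fx': 483.67207498994765, 'fy': 483.67207498994765, 'cx': 281.2954565396807, 'cy': 216.33515303083763, 'R': [[0.04958570698851927, -0.9987685775683467, -0.0016081431995588285], [-0.9751354508961372, -0.0480640707587821, -0.21633468863703295], [0.2159909953401666, 0.012295265926215802, -0.9763179381573237]], 't': [0.037073301846290325, 0.5552891726940903, 1.1926227232354123]}
wrist {'fx': 340.47906536907095, 'fy': 340.47906536907095, 'cx': 280.1569257409395, 'cy': 209.87232647420961, 'tool_from_camera': [[-0.000676775610948659, -0.9564774674246291, -0.29180540824963935, 0.08133640114864389], [0.9999997406438449, -0.0005754352305672594, -0.00043311261494683264, -0.00043059234022402304], [0.0002463473446770937, -0.29180562568816537, 0.956477608796841, -0.1614850911627383], [0.0, 0.0, 0.0, 1.0]]}
```

View pics/side0.png

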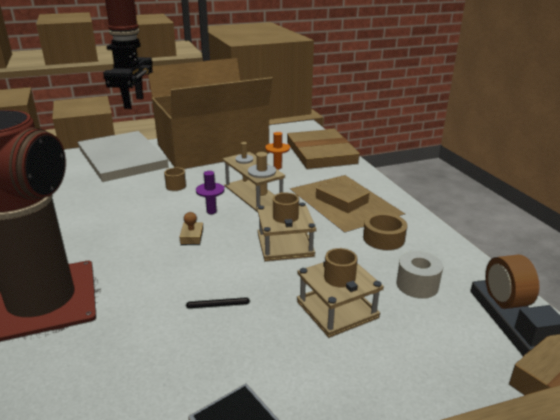

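View pics/top0.png

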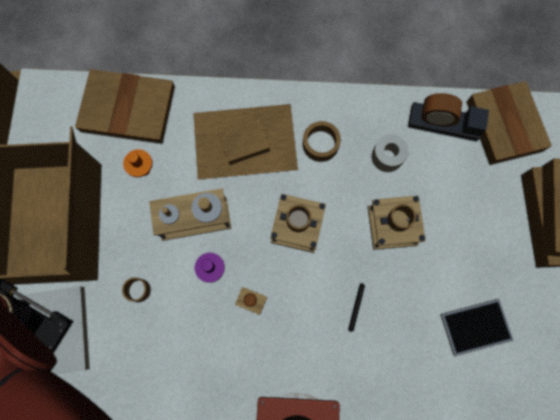

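View pics/wrist0.png

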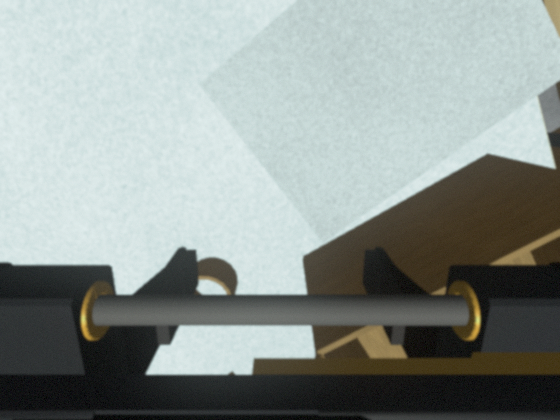

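```bash
cat > h.py <<'E'
import numpy as np, cv2
from cell import env
def ray(c,px):
    m=env.camera_model(c); R=np.array(m['R']);t=np.array(m['t'])
    d=R.T@np.array([(px[0]-m['cx'])/m['fx'],(px[1]-m['cy'])/m['fy'],1.]); return -R.T@t,d
def atz(c,px,z):
    o,d=ray(c,px); return o+d*(z-o[2])/d[2]
def wray(px,s):
    m=env.camera_model('wrist'); T=np.array(m['tool_from_camera'])
    R=np.array(s['orientation']);p=np.array(s['tool_pos'])
    d=R@T[:3,:3]@np.array([(px[0]-m['cx'])/m['fx'],(px[1]-m['cy'])/m['fy'],1.]); return R@T[:3,3]+p,d
def watz(px,s,z):
    o,d=wray(px,s); return o+d*(z-o[2])/d[2]
def proj(c,X):
    m=env.camera_model(c); p=np.array(m['R'])@np.array(X)+np.array(m['t']); return m['fx']*p[0]/p[2]+m['cx'],m['fy']*p[1]/p[2]+m['cy']
E
python3 - <<'E'
from h import *
np.set_printoptions(precision=4,suppress=True)
t=cv2.imread('pics/top0.png'); s=cv2.imread('pics/side0.png')
a=cv2.resize(t[175:265,130:250],(480,360),interpolation=cv2.INTER_CUBIC)
b=cv2.resize(t[180:260,260:440],(720,320),interpolation=cv2.INTER_CUBIC)
cv2.imwrite('pics/za.png',a);cv2.imwrite('pics/zb.png',b)
hz={'push_rod':0.024,'thin_rod':0.024,'core_mouth':0.13,'plug':0.073}
for c in('top','side'):
  for n in hz:
    for r in env.place_of(n,c)[:4]:
        print(c,n,r['at'],round(r['conf'],2),atz(c,r['at'],hz[n]))
E
```

```text
top push_rod [212.2, 212.7] 0.96 [0.5618 0.25   0.024 ]
top push_rod [143.6, 172.7] 0.83 [0.6641 0.4458 0.024 ]
top push_rod [211.1, 271.3] 0.63 [0.4055 0.2403 0.024 ]
top thin_rod [172.6, 220.7] 0.51 [0.5348 0.3537 0.024 ]
top core_mouth [297.6, 219.1] 0.59 [0.5325 0.0235 0.13  ]
top plug [297.2, 220.4] 0.77 [0.5414 0.0231 0.073 ]
side push_rod [209.2, 210.0] 0.97 [0.4034 0.2175 0.024 ]
side push_rod [263.8, 196.0] 0.7 [0.5636 0.2446 0.024 ]
side push_rod [276.3, 166.5] 0.59 [0.6636 0.42   0.024 ]
side thin_rod [241.0, 180.9] 0.62 [0.5313 0.3581 0.024 ]
side core_mouth [284.2, 199.6] 0.68 [0.5377 0.0182 0.13  ]
```

View pics/za.png

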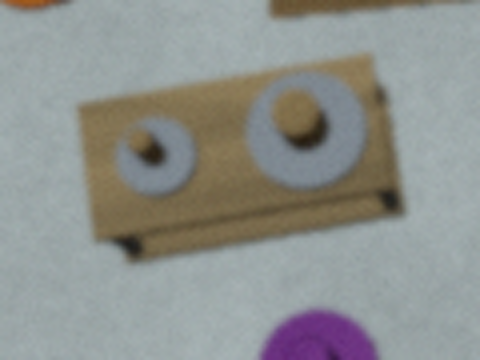

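View pics/zb.png

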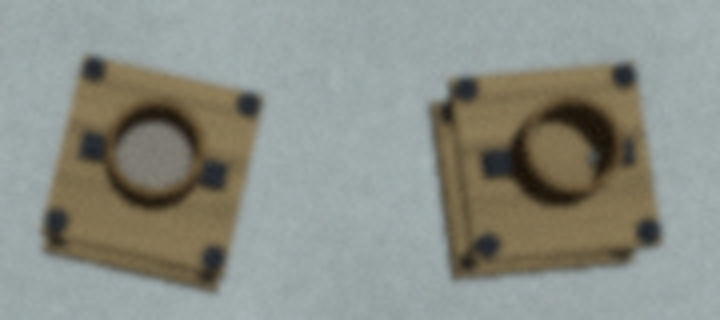

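The stand at top (298,218) has a grey disc in its core, while the right core (402,217) is empty. The thick rod has its flange at top (207,208), between its orange look-alike at (138,163) and purple one at (209,267). Next I'll refine the positions and check the clearance to the box.

```bash
python3 - <<'E'
from h import *
np.set_printoptions(precision=4,suppress=True)
def tri(pa,pb):
    A=[];b=[]
    for c,p in (('top',pa),('side',pb)):
        o,d=ray(c,p);d/=np.linalg.norm(d);P=np.eye(3)-np.outer(d,d);A.append(P);b.append(P@o)
    return np.linalg.solve(sum(A),sum(b))
print('flange top',atz('top',(206.75,207.5),.098),'thin',atz('top',(169,214),.098))
print('core rim',atz('top',(260+154/4,180+155/4),.13), 'plug top', atz('top',(260+155/4,180+154/4),.095))
for z in(.1,.2): print('box',z,[atz('top',p,z)[:2] for p in((72,130),(100,200),(98,280))])
print(proj('side',(.273,.562,.22)))
s=cv2.imread('pics/side0.png'); cv2.imwrite('pics/zs.png',cv2.resize(s[120:260,180:340],(800,700),interpolation=cv2.INTER_CUBIC)[:600])
E
```

```text
flange top [0.5581 0.253  0.098 ] thin [0.5367 0.3465 0.098 ]
core rim [0.5335 0.0213 0.13  ] plug top [0.5418 0.0199 0.095 ]
box 0.1 [array([0.748 , 0.6218]), array([0.5638, 0.524 ]), array([0.3633, 0.5026])]
box 0.2 [array([0.7087, 0.5735]), array([0.54  , 0.4839]), array([0.3564, 0.4643])]
(np.float64(133.78246357681314), np.float64(104.59730107759202))
```

View pics/zs.png

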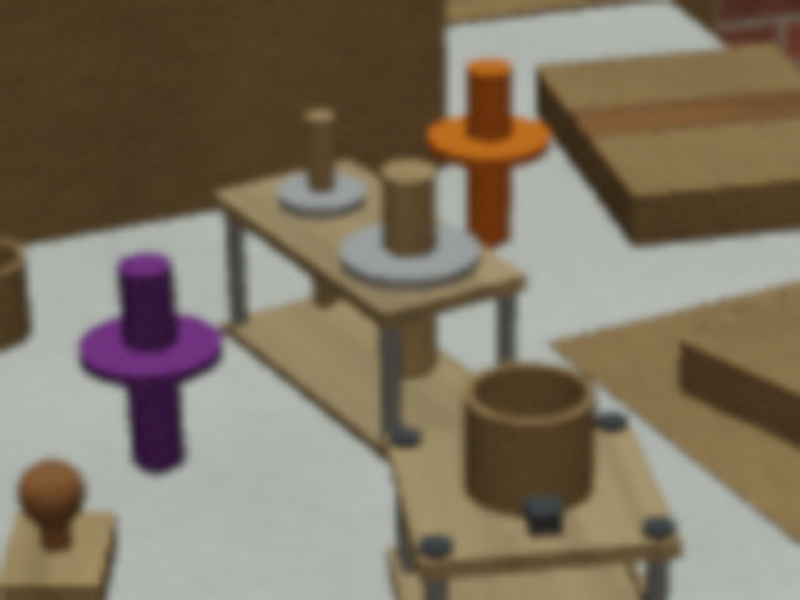

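The box corner lies near (0.36, 0.47), so I go up and towards -y first, clear of it, then turn.

Emit:
{"fn": "arm_command", "kwargs": {"series": [[0.087,[-0.025,-0.039,-0.012],[0,0,0]],[0.087,[-0.025,-0.039,-0.012],[0,0,0]],[0.087,[-0.025,-0.039,-0.012],[0,0,0]],[0.087,[-0.025,-0.039,-0.012],[0,0,0]],[0.087,[-0.025,-0.039,-0.012],[0,0,0]],[0.087,[0,0,0],[0,0,0.17]],[0.087,[0,0,0],[0,0,0.17]],[0.087,[0,0,0],[0,0,0.17]],[0.087,[0,0,0],[0,0,0.17]],[0.087,[0,0,0],[0,0,0.17]]], "newtons": 25}}

```text
clock: 1.8
tool_pos: [0.3016, 0.325, 0.2854]
orientation: [[-0.24, 0.971, 0.005], [0.971, 0.24, 0.001], [-0.0, 0.005, -1.0]]
contact_force: [-0.6, 0.9, 0.4]
width: 0.0869
```

Emit:
{"fn": "arm_command", "kwargs": {"series": [[0.087,[-0.026,0.046,0.006],[0,0,0]],[0.087,[-0.026,0.046,0.006],[0,0,0]],[0.087,[-0.026,0.046,0.006],[0,0,0]],[0.087,[-0.026,0.046,0.006],[0,0,0]],[0.087,[-0.026,0.046,0.006],[0,0,0]],[0.087,[0,0,0],[0,0,0]],[0.087,[0,0,0],[0,0,0]]]}}

```text
clock: 2.68
tool_pos: [0.5635, 0.2525, 0.2568]
orientation: [[-0.239, 0.971, 0.007], [0.971, 0.239, 0.005], [0.003, 0.008, -1.0]]
contact_force: [0.1, -0.4, 0.6]
width: 0.0873
```

```bash
cat > look.py <<'E'
import sys
from h import *
np.set_printoptions(precision=4,suppress=True)
s=env.read_state(); im=env.snapshot('wrist'); cv2.imwrite(f'pics/{sys.argv[1]}.png',im[:,:,::-1])
print(s['clock'],s['tool_pos'],s['orientation'],s['contact_force'],s['width'])
E
python3 look.py w1; python3 - <<'E'
from h import *
np.set_printoptions(precision=4,suppress=True)
s=env.read_state()
for n,z in(('push_rod',.024),('thin_rod',.024)):
    for r in env.place_of(n,'wrist')[:3]: print(n,r['at'],r['conf'],watz(r['at'],s,z))
E
```

```text
2.675 [0.5635 0.2525 0.2568] [[-0.2394  0.9709  0.0071]
 [ 0.9709  0.2394  0.0047]
 [ 0.0028  0.008  -1.    ]] [ 0.0596 -0.3645  0.6364] 0.08729312779066942
push_rod [279.3, 175.2] 0.9 [0.5623 0.2557 0.024 ]
push_rod [154.8, 157.2] 0.88 [0.4178 0.242  0.024 ]
push_rod [421.6, 26.2] 0.64 [0.6689 0.444  0.024 ]
thin_rod [277.2, 86.2] 0.62 [0.5366 0.3507 0.024 ]
```

View pics/w1.png

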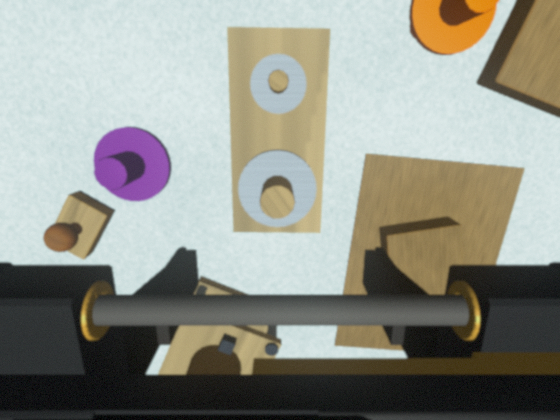

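The wrist view shows the thick rod below the jaws: flange centre (277,188), grip top (277,194). The thin rod is at (278,80), lined up across the jaw direction.

```bash
python3 - <<'E'
from h import *
np.set_printoptions(precision=4,suppress=True)
s=env.read_state();R=np.array(s['orientation'])
im=cv2.imread('pics/w1.png')
hsv=cv2.cvtColor(im,cv2.COLOR_BGR2HSV)
z=cv2.resize(im[130:240,220:340],(720,660),interpolation=cv2.INTER_CUBIC); cv2.imwrite('pics/zw1.png',z[:600])
for p,zz in(((277.5,188),.098),((277,195),.144)):
    X=watz(p,s,zz); print(X,R.T@(X-s['tool_pos']))
E
```

```text
[0.5596 0.2575 0.098 ] [ 0.0048 -0.0037  0.1595]
[0.558 0.262 0.144] [ 0.0097 -0.0037  0.1135]
```

View pics/zw1.png

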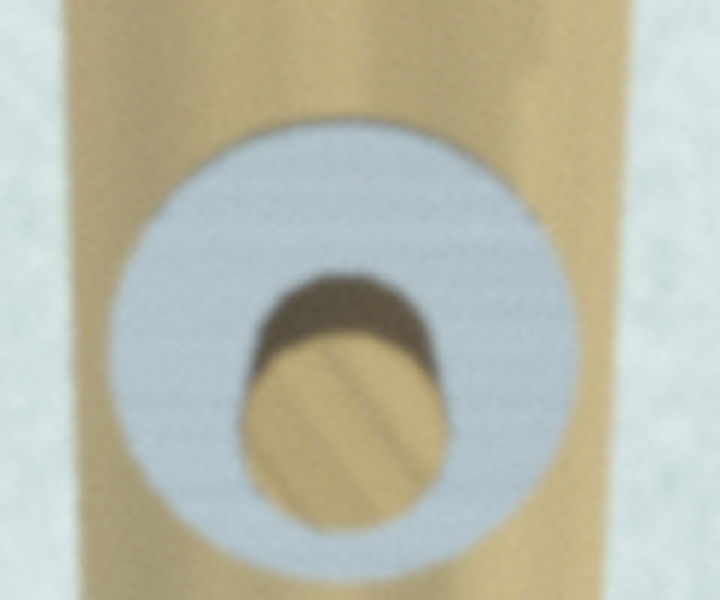

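Emit:
{"fn": "arm_command", "kwargs": {"series": [[0.087,[0.004,-0.004,0.03],[0.008,-0.003,0]],[0.087,[0,0,0.04],[0,0,0]],[0.087,[0,0,0.04],[0,0,0]],[0.087,[0,0,0.02],[0,0,0]],[0.087,[0,0,0],[0,0,0]]]}}

```text
clock: 3.45
tool_pos: [0.5561, 0.2607, 0.1302]
orientation: [[-0.247, 0.969, 0.01], [0.969, 0.247, 0.003], [0.001, 0.01, -1.0]]
contact_force: [-0.1, 0.5, -0.2]
width: 0.0866
```

```bash
python3 look.py w2
```

```text
3.45 [0.5561 0.2607 0.1302] [[-0.2474  0.9689  0.0098]
 [ 0.9689  0.2474  0.0033]
 [ 0.0007  0.0103 -0.9999]] [-0.0906  0.505  -0.1894] 0.08659394591655188
```

View pics/w2.png

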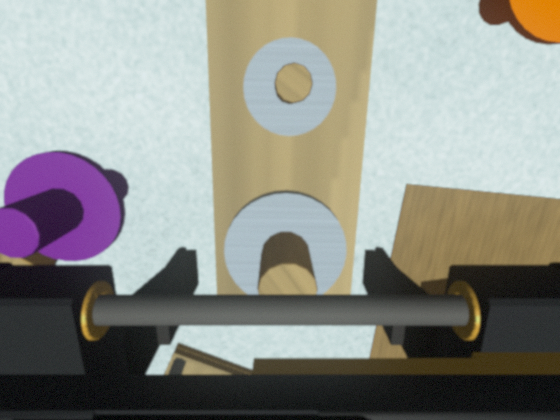

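```bash
python3 - <<'E'
from h import *
np.set_printoptions(precision=4,suppress=True)
s=env.read_state();R=np.array(s['orientation'])
for p,zz in(((285.5,249),.098),((285.5,191),.098),((288,264),.144)):
    X=watz(p,s,zz); print(X,R.T@(X-s['tool_pos']))
E
```

```text
[0.5604 0.2575 0.098 ] [-0.0042  0.0022  0.0335]
[0.5512 0.2933 0.098 ] [0.0328 0.0021 0.0335]
[0.5574 0.2693 0.144 ] [ 0.008   0.0027 -0.0125]
```

Emit:
{"fn": "arm_command", "kwargs": {"series": [[0.087,[-0.005,0.002,0.012],[0.01,0,0]],[0.087,[0,0,0.01],[0,0,0]],[0.087,[0,0,0],[0,0,0]]]}}

```text
clock: 3.88
tool_pos: [0.5622, 0.2574, 0.1119]
orientation: [[-0.248, 0.969, 0.007], [0.969, 0.248, 0.003], [0.001, 0.007, -1.0]]
contact_force: [-0.3, 0.5, -0.1]
width: 0.0867
```

```bash
python3 look.py w3
```

```text
3.875 [0.5622 0.2574 0.1119] [[-0.2481  0.9687  0.0069]
 [ 0.9687  0.2481  0.003 ]
 [ 0.0012  0.0074 -1.    ]] [-0.276   0.498  -0.1174] 0.08671737972273523
```

View pics/w3.png

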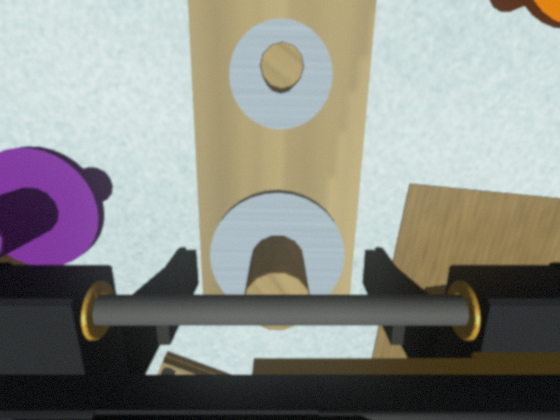

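```bash
python3 - <<'E'
from h import *
np.set_printoptions(precision=4,suppress=True)
s=env.read_state();R=np.array(s['orientation'])
for p,zz in(((277.5,191),.098),((277,272),.144),((277,329),.144)):
    X=watz(p,s,zz); print(X,R.T@(X-s['tool_pos']))
E
```

```text
[0.551  0.2932 0.098 ] [ 0.0375 -0.0024  0.0145]
[0.5566 0.2699 0.144 ] [ 0.0136 -0.0024 -0.0316]
[0.5635 0.2426 0.144 ] [-0.0146 -0.0025 -0.0316]
```

Emit:
{"fn": "arm_command", "kwargs": {"series": [[0.087,[0,-0.002,0.005],[0.006,0,0]],[0.087,[0,0,0],[0,0,0]],[0.02,[0,0,0],[0,0,0]],[0.02,[0,0,0],[0,0,0]],[0.02,[0,0,0],[0,0,0]],[0.02,[0,0,0],[0,0,0]],[0.02,[0,0,0],[0,0,0]],[0.02,[0,0,0],[0,0,0]]], "newtons": 35}}

```text
clock: 4.92
tool_pos: [0.5612, 0.2572, 0.1082]
orientation: [[-0.248, 0.969, 0.003], [0.969, 0.248, 0.002], [0.001, 0.004, -1.0]]
contact_force: [-0.4, 0.3, -0.5]
width: 0.0349
```

Emit:
{"fn": "arm_command", "kwargs": {"series": [[0.02,[0,0,0],[0,0,0]],[0.02,[0,0,0],[0,0,0]],[0.02,[0,0,0],[0,0,0]]]}}

```text
clock: 5.3
tool_pos: [0.5611, 0.2572, 0.1082]
orientation: [[-0.248, 0.969, 0.003], [0.969, 0.248, 0.002], [0.001, 0.003, -1.0]]
contact_force: [-0.4, -0.1, 0.8]
width: 0.0292
```

Emit:
{"fn": "arm_command", "kwargs": {"series": [[0.02,[0,0,-0.02],[0.003,0,0]],[0.02,[0,0,-0.03],[0,0,0]],[0.02,[0,0,-0.035],[0,0,0]],[0.02,[0,0,-0.035],[0,0,0]],[0.02,[0,0,-0.03],[0,0,0]],[0.02,[0,0,0],[0,0,0]]]}}

```text
clock: 6.05
tool_pos: [0.5589, 0.2562, 0.2578]
orientation: [[-0.248, 0.969, -0.008], [0.969, 0.248, -0.001], [0.001, -0.008, -1.0]]
contact_force: [0.3, -0.6, -2.2]
width: 0.0291
```

```bash
python3 look.py w4;python3 - <<'E'
from h import *
im=env.snapshot('side'); cv2.imwrite('pics/s4.png',im[:,:,::-1])
E
```

```text
6.05 [0.5589 0.2562 0.2578] [[-0.2479  0.9687 -0.0078]
 [ 0.9688  0.2479 -0.001 ]
 [ 0.0009 -0.0078 -1.    ]] [ 0.3004 -0.5885 -2.1721] 0.02905549657020171
```

View pics/w4.png

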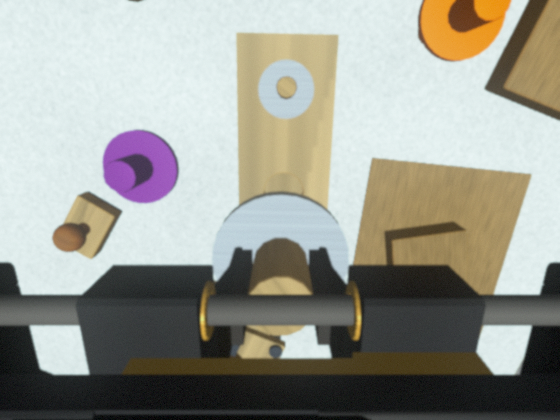

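View pics/s4.png

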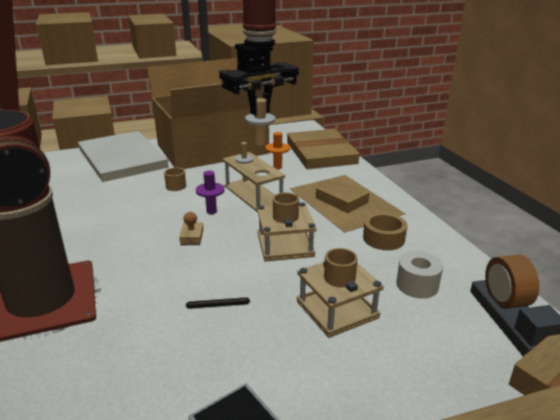

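The rod came out upright in the gripper, the thin rod stayed at (286,87) in the rack, and there was no slip. I'll carry it past the core so that the wrist camera can see the mouth.

Emit:
{"fn": "arm_command", "kwargs": {"series": [[0.02,[-0.039,-0.013,0],[-0.008,0,0]],[0.02,[-0.039,-0.013,0],[0,0,0]],[0.02,[-0.039,-0.013,0],[0,0,0]],[0.02,[-0.039,-0.013,0],[0,0,0]],[0.02,[-0.039,-0.013,0],[0,0,0]],[0.02,[-0.039,-0.013,0],[0,0,0]],[0.02,[-0.039,-0.013,0],[0,0,0]],[0.02,[-0.039,-0.013,0],[0,0,0]],[0.02,[0,0,0],[0,0,0]],[0.02,[0,0,0],[0,0,0]]]}}

```text
clock: 7.4
tool_pos: [0.5206, -0.0806, 0.2278]
orientation: [[-0.249, 0.967, -0.044], [0.968, 0.25, 0.002], [0.013, -0.042, -0.999]]
contact_force: [0.9, -0.2, -2.5]
width: 0.0293
```

```bash
python3 look.py w5;python3 - <<'E'
from h import *
np.set_printoptions(precision=4,suppress=True)
s=env.read_state()
for n,z in(('core_mouth',.13),('plug',.073)):
    for r in env.place_of(n,'wrist')[:3]: print(n,r['at'],r['conf'],watz(r['at'],s,z))
E
```

```text
7.4 [ 0.5206 -0.0806  0.2278] [[-0.2492  0.9674 -0.0442]
 [ 0.9684  0.2495  0.0023]
 [ 0.0133 -0.0422 -0.999 ]] [ 0.8525 -0.2344 -2.5424] 0.029274134636700144
plug [339.8, 91.3] 0.86 [0.54   0.0225 0.073 ]
plug [276.3, 220.9] 0.73 [ 0.5158 -0.1077  0.073 ]
```

View pics/w5.png

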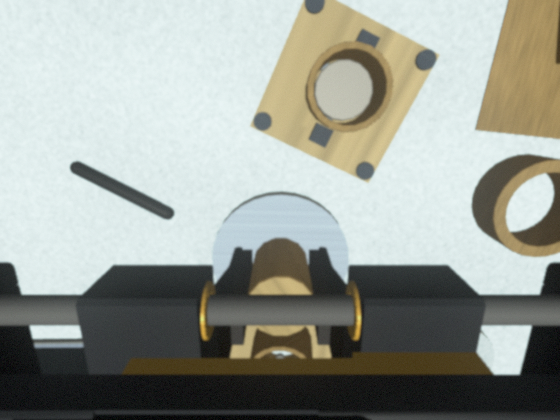

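```bash
python3 - <<'E'
from h import *
np.set_printoptions(precision=4,suppress=True)
s=env.read_state();R=np.array(s['orientation'])
im=cv2.imread('pics/w5.png')
cv2.imwrite('pics/zw5.png',cv2.resize(im[30:145,290:405],(600,600),interpolation=cv2.INTER_CUBIC))
for p,zz in(((348.5,87),.13),((344,91),.095)):
    X=watz(p,s,zz); print(X)
print('wvec', R.T@np.array([0,0,-1]))
E
```

```text
[0.54   0.0228 0.13  ]
[0.5419 0.0223 0.095 ]
wvec [-0.0122  0.0409  0.9991]
```

View pics/zw5.png

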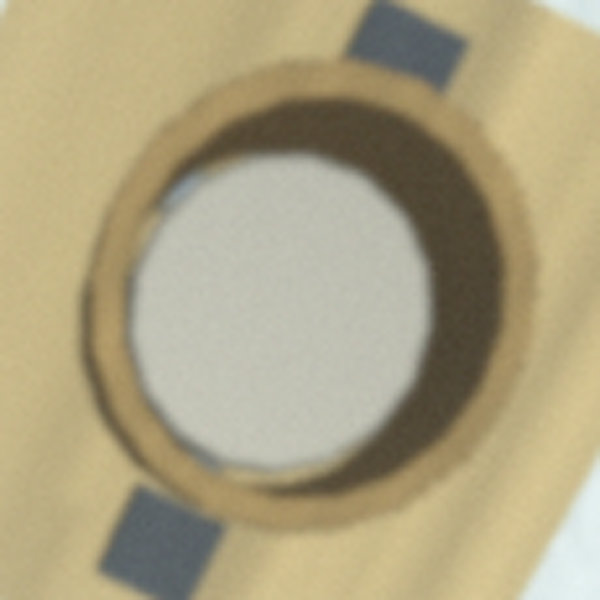

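Emit:
{"fn": "arm_command", "kwargs": {"series": [[0.02,[0,0,-0.02],[-0.041,-0.012,0]],[0.02,[0,0,-0.01],[0,0,0]],[0.02,[0.032,0.014,0],[0,0,0]],[0.02,[0.032,0.014,0],[0,0,0]],[0.02,[0.032,0.014,0],[0,0,0]],[0.02,[0,0,0],[0,0,0]],[0.02,[0,0,0],[0,0,0]]]}}

```text
clock: 8.43
tool_pos: [0.539, 0.0305, 0.2597]
orientation: [[-0.257, 0.966, -0.002], [0.966, 0.257, -0.0], [0.0, -0.002, -1.0]]
contact_force: [-0.0, 0.0, -1.6]
width: 0.0292
```

Emit:
{"fn": "arm_command", "kwargs": {"series": [[0.02,[-0.007,-0.002,0.015],[0,0,0]],[0.02,[0,0,0.015],[0,0,0]],[0.02,[0,0,0],[0,0,0]]]}}

```text
clock: 8.8
tool_pos: [0.538, 0.0207, 0.2265]
orientation: [[-0.255, 0.967, -0.004], [0.967, 0.255, -0.001], [0.0, -0.004, -1.0]]
contact_force: [-0.6, -0.0, -1.7]
width: 0.0291
```

```bash
python3 - <<'E'
from h import *
np.set_printoptions(precision=4,suppress=True)
s=env.read_state(); print(s['tool_pos'],s['orientation'][2],s['orientation'][:,2])
for c in('side','top'):
    im=env.snapshot(c)[:,:,::-1]; u,v=map(int,proj(c,(.539,.0235,.15)))
    cv2.imwrite(f'pics/{c}6.png',cv2.resize(im[v-60:v+60,u-70:u+70],(700,600),interpolation=cv2.INTER_CUBIC)); print(u,v)
for r in env.place_of('push_rod','side')[:3]: print(r['at'],r['conf'],atz('side',r['at'],s['tool_pos'][2]-.084))
for r in env.place_of('core_mouth','side')[:3]: print(r['at'],r['conf'],atz('side',r['at'],.13))
E
```

```text
[0.538  0.0207 0.2265] [ 0.0003 -0.004  -1.    ] [-0.0039 -0.0007 -1.    ]
284 190
297 214
[284.7, 196.4] 0.94 [0.5357 0.0102 0.1425]
[212.6, 211.2] 0.79 [ 0.3671 -0.0017  0.1425]
[282.1, 196.2] 0.58 [0.539  0.0355 0.13  ]
```

View pics/side6.png

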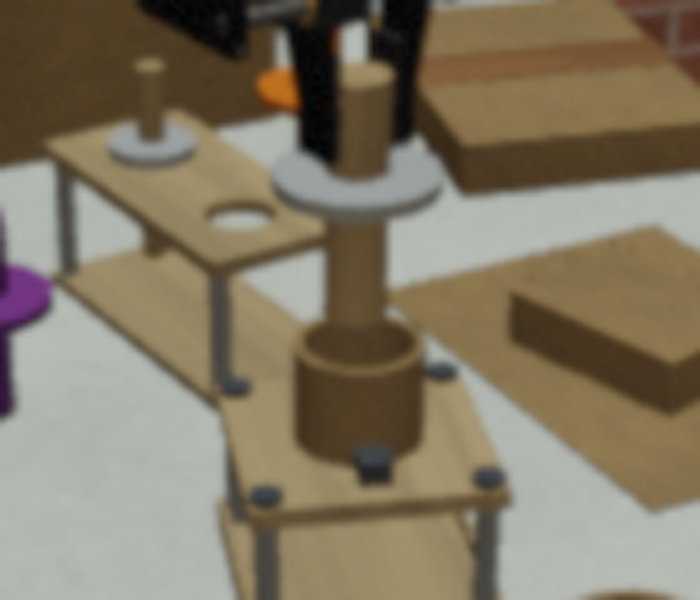

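View pics/top6.png

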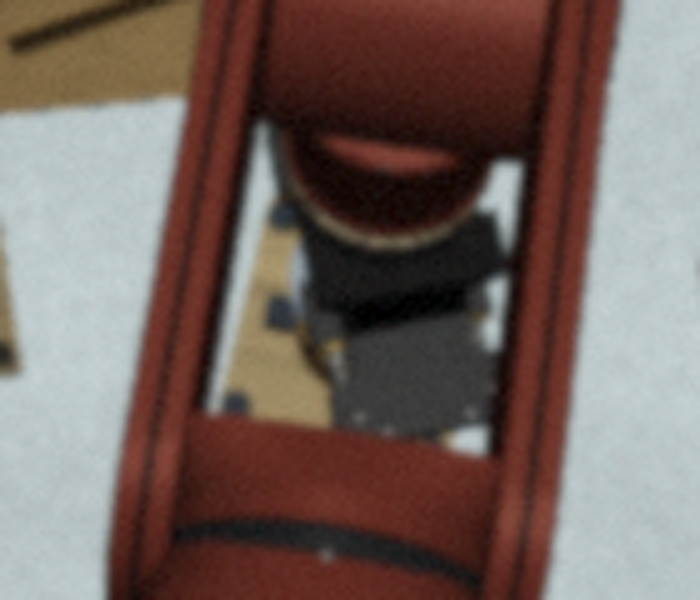

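Side view: the rod axis (column 356) sits over the core (294–424, centre 359), and the foot is just above the rim. I'll shift slightly and lower it in.

Emit:
{"fn": "arm_command", "kwargs": {"series": [[0.02,[0.0015,0.0025,0.005],[-0.004,0,0]],[0.02,[0,0,0.01],[0,0,0]],[0.02,[0,0,0.01],[0,0,0]],[0.02,[0,0,0],[0,0,0]]], "newtons": 60}}

```text
clock: 9.5
tool_pos: [0.5422, 0.0235, 0.2031]
orientation: [[-0.256, 0.967, 0.006], [0.967, 0.256, -0.0], [-0.002, 0.006, -1.0]]
contact_force: [-0.1, 0.3, -0.8]
width: 0.0291
```

```bash
python3 - <<'E'
from h import *
np.set_printoptions(precision=4,suppress=True)
s=env.read_state(); print(s['tool_pos'],s['orientation'][2],s['contact_force'])
c='side'
im=env.snapshot(c)[:,:,::-1]; u,v=map(int,proj(c,(.539,.0235,.15)))
cv2.imwrite(f'pics/{c}7.png',cv2.resize(im[v-60:v+60,u-70:u+70],(700,600),interpolation=cv2.INTER_CUBIC))
E
```

```text
[0.5422 0.0235 0.2031] [-0.0016  0.0057 -1.    ] [-0.1045  0.3313 -0.8376]
```

View pics/side7.png

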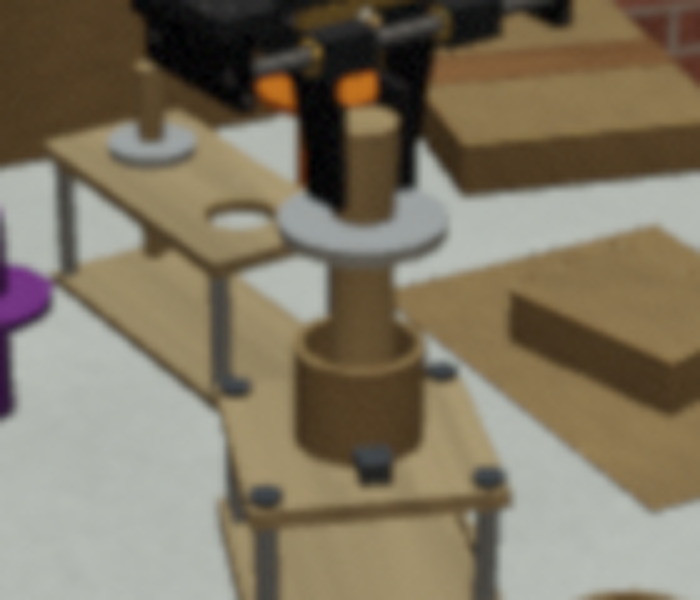

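Emit:
{"fn": "arm_command", "kwargs": {"series": [[0.02,[0,-0.002,0.008],[0.004,0,0]],[0.02,[0,0,0.008],[0,0,0]],[0.02,[0,0,0.004],[0,0,0]],[0.02,[0,0,0],[0,0,0]]]}}

```text
clock: 10.05
tool_pos: [0.5406, 0.023, 0.1824]
orientation: [[-0.256, 0.967, 0.003], [0.967, 0.256, -0.001], [-0.002, 0.002, -1.0]]
contact_force: [-0.2, -0.1, -2.1]
width: 0.0288
```

Emit:
{"fn": "arm_command", "kwargs": {"series": [[0.02,[0,0,0.006],[0,0,0]],[0.02,[0,0,0.006],[0,0,0]],[0.02,[0,0,0.006],[0,0,0]]]}}

```text
clock: 10.42
tool_pos: [0.5447, 0.022, 0.1725]
orientation: [[-0.256, 0.967, 0.013], [0.967, 0.256, -0.004], [-0.007, 0.012, -1.0]]
contact_force: [-1.9, 0.6, 10.3]
width: 0.029
```

Emit:
{"fn": "arm_command", "kwargs": {"series": [[0.02,[0.001,-0.003,0.008],[0.012,0.007,0]],[0.02,[0,-0.001,0.008],[0.004,0,0]],[0.02,[0,-0.001,0.008],[0.004,0,0]]]}}

```text
clock: 10.8
tool_pos: [0.5434, 0.0212, 0.152]
orientation: [[-0.256, 0.967, 0.001], [0.967, 0.256, -0.003], [-0.003, 0.0, -1.0]]
contact_force: [0.0, 0.1, -2.7]
width: 0.0292
```

Emit:
{"fn": "arm_command", "kwargs": {"series": [[0.02,[0.002,-0.0025,0.002],[0,0.003,0]],[0.02,[0,0,0.003],[0,0,0]],[0.02,[0,0,0.002],[0,0,0]]]}}

```text
clock: 11.18
tool_pos: [0.5393, 0.0227, 0.1482]
orientation: [[-0.257, 0.967, -0.002], [0.967, 0.257, -0.0], [0.0, -0.002, -1.0]]
contact_force: [-6.1, -0.5, 10.4]
width: 0.0285
```

```bash
python3 - <<'E'
from h import *
np.set_printoptions(precision=4,suppress=True)
s=env.read_state(); print(s['tool_pos'],s['orientation'][2],s['contact_force'])
c='side'
im=env.snapshot(c)[:,:,::-1]; u,v=map(int,proj(c,(.539,.0235,.12)))
cv2.imwrite(f'pics/{c}8.png',cv2.resize(im[v-60:v+60,u-70:u+70],(700,600),interpolation=cv2.INTER_CUBIC))
E
```

```text
[0.5393 0.0227 0.1482] [ 0.0004 -0.0021 -1.    ] [-6.1291 -0.4713 10.3686]
```

View pics/side8.png

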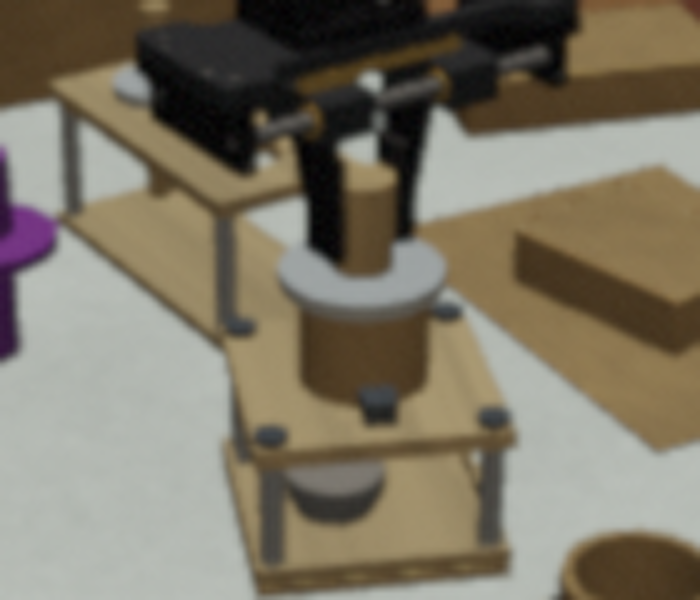

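The plug lies on the bay floor, and the flange sits on the rim (contact force about 10 N). Next I'll release and rise straight up.

Emit:
{"fn": "arm_command", "kwargs": {"series": [[0.06,[0,0,0],[0,0,0]],[0.06,[0,0,0],[0,0,0]],[0.07,[0,0,0],[0,0,0]],[0.07,[0,0,0],[0,0,0]],[0.07,[0,0,0],[0,0,0]],[0.07,[0,0,0],[0,0,0]]]}}

```text
clock: 11.98
tool_pos: [0.5392, 0.0229, 0.148]
orientation: [[-0.257, 0.966, -0.002], [0.966, 0.257, 0.0], [0.001, -0.002, -1.0]]
contact_force: [0.1, 0.2, 0.9]
width: 0.0692
```

Emit:
{"fn": "arm_command", "kwargs": {"series": [[0.07,[0,0,-0.02],[0,0,0]],[0.07,[0,0,-0.03],[0,0,0]],[0.07,[0,0,-0.04],[0,0,0]],[0.07,[0,0,-0.04],[0,0,0]],[0.07,[-0.03,0,-0.02],[0,0,0]],[0.07,[-0.04,0,0],[0,0,0]],[0.07,[-0.04,0,0],[0,0,0]],[0.07,[0,0,0],[0,0,0]],[0.07,[0,0,0],[0,0,0]]]}}

```text
clock: 13.1
tool_pos: [0.5681, -0.0855, 0.3022]
orientation: [[-0.258, 0.966, -0.003], [0.966, 0.258, 0.0], [0.001, -0.003, -1.0]]
contact_force: [0.3, -0.7, 0.9]
width: 0.0705
```

```bash
python3 look.py w9; python3 - <<'E'
from h import *
np.set_printoptions(precision=4,suppress=True)
s=env.read_state()
c='side'
im=env.snapshot(c)[:,:,::-1]; u,v=map(int,proj(c,(.539,.0235,.12)))
cv2.imwrite(f'pics/{c}9.png',cv2.resize(im[v-70:v+50,u-70:u+70],(700,600),interpolation=cv2.INTER_CUBIC))
for n,z in(('push_rod',.064),('thin_rod',.024),('plug',.008)):
  for c in('side','wrist'):
    f=(lambda p:atz('side',p,z)) if c=='side' else (lambda p:watz(p,s,z))
    for r in env.place_of(n,c)[:3]: print(n,c,r['at'],round(r['conf'],2),f(r['at']))
E
```

```text
13.1 [ 0.5681 -0.0855  0.3022] [[-0.2583  0.9661 -0.0027]
 [ 0.9661  0.2583  0.    ]
 [ 0.0007 -0.0026 -1.    ]] [ 0.2807 -0.6948  0.9117] 0.07045987241785336
push_rod side [208.0, 211.4] 0.77 [0.3849 0.1401 0.064 ]
push_rod side [276.3, 168.5] 0.73 [0.6285 0.3227 0.064 ]
push_rod wrist [282.3, 78.1] 0.94 [0.5402 0.021  0.064 ]
thin_rod side [243.9, 185.8] 0.49 [0.53   0.3241 0.024 ]
plug side [277.3, 243.1] 0.65 [0.5254 0.0298 0.008 ]
```

View pics/side9.png

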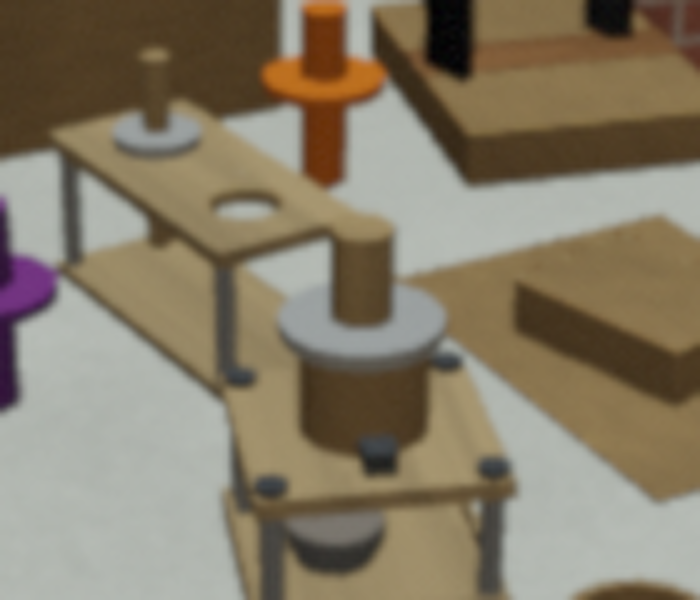

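View pics/w9.png

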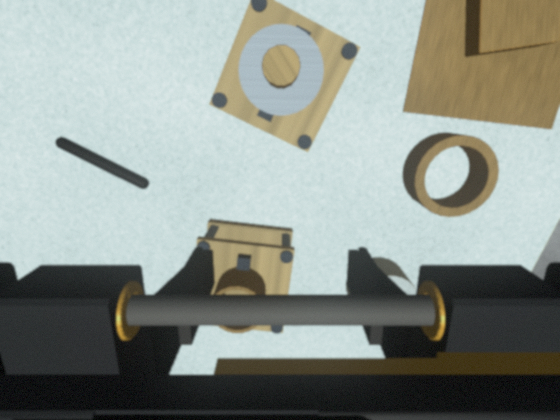

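The flange sits flat on the rim (side view 362,325), the plug is upright in the bay (335,540), and the thin rod is still in the rack. The gripper is clear, so I'm handing in.

```bash
python3 -c "
from cell import env
print(env.close_job(), env.read_state()['clock'])"
```

```text
the job is handed in; nothing more can be done
the job is handed in; nothing more can be done
```

I put the thick rod down the core that held the plug and pressed until its flange sat on the rim. The plug dropped into the bay below. I released the rod, moved the gripper clear and handed the job in shortly after 13 s; no verdict is reported.

What the last checks showed:
- **Entry:** the foot was about 11 mm inside the bore before it touched the plug. The plug gave way after a push of at least 10 N (the reading at the end of that move), and the force then fell back.
- **Rod:** at release the tool height put the flange within about 1 mm of the rim. The wrist camera puts the rod at (0.540, 0.021), about 3 mm from the measured core axis, and it stands upright.
- **Plug:** it lies upright on the bay floor, about 15 mm from the axis.
- **Thin rod:** it still hangs in the rack. The network's side-camera position for it was about 34 mm off its first reading, at confidence 0.49. I put that down to detector error, since the picture shows the rod in its hole.
- **Other disagreements:** the cameras differed by up to about 7 mm on the core centre, apart from one weak side-camera reading about 12 mm off, taken with the rod over the mouth. I mostly used the wrist estimate. At the end the side camera did not report the thick rod at all; it found only the purple and orange look-alikes.

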